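# Pack the positioning wedges head to tail

### The job

Clear the exam table: put the two loose long blue positioning wedges into the open gap of the grey tray, between the two blue wedges already there, each turned head to tail with its neighbours so that all four lie flat on the tray's floor and fill it. Leave the short green wedge where it lies.

Things in the scene. Friction and masses are not known exactly. Their poses are not given: they have to be found in the camera images.
- tray_floor (a point): Grey open tray, fixed: inside 134 (x) by 180 mm (y), walls 6 mm, top 28 mm above the table. Point: centre of its inner floor, 5 mm above the table; axes along its sides, z up. Free gap in the middle: at y = +23.3 mm, x = 0 goes a wedge with thick end to -x (axes parallel to the tray's), at y = -23.3 mm one with thick end to +x; then about 6.5 mm play all round. Either wedge may take either place.
- end_wedge_grip (a point): One of two blue wedges fixed in the tray, shaped as the loose ones: this grip is at tray x = 0, y = +70 mm, its straight side on the +y wall, thick end to tray +x. Its twin at y = -70 mm has its straight side on the -y wall, thick end to tray -x. Point: on the grip's axis, 56 mm above the tray's floor; axes as the tray's.
- wedge_a_grip (a point): Loose blue wedge, firm plastic, 0.13-0.25 kg, flat on the table. From above 120 mm long, 56 wide at the thick end (white dot), 24 at the thin end, one side straight, one slanting. Body 34 mm tall, grip bar 40 mm more. Point: on the grip's axis at mid length, 56 mm above the underside, 22 above the body's top, 20 from the straight side. x to the thin end, y to the slanting side, z up.
- wedge_b_grip (a point): The other loose blue wedge, same shape, point and axes as the first. The white grip bar on every wedge is 16 mm thick along the wedge's length and 32 mm across it: pinch the 16 mm from above, fingertips kept above the body's top. Lower edges of the body are bevelled 4 mm.
- short_wedge_grip (a point): Short green wedge, stays where it is: 85 mm long, 60 to 20 mm wide, body 34 mm tall, same white grip; point and axes as for the blue wedges.

How it is judged:
At the end, for the whole second after the job is handed in: Both loose blue wedges at rest (under 20 mm/s) on the tray's floor, one in each middle place: grip within 15 mm of its place in x and y, 50 to 62 mm above the floor, upright within 7 degrees, long axis within 12 degrees of the tray's x (head to tail, as only that way they go down) (((x of wedge_a_grip in the frame of tray_floor between -0.015 and 0.015 m and y of wedge_a_grip in the frame of tray_floor between 0.0083 and 0.0383 m and z of wedge_a_grip in the frame of tray_floor between 0.05 and 0.062 m and angle between the x axis of each of wedge_a_grip, wedge_b_grip and the x axis of tray_floor, either way round below 0.21 rad and angle between each of wedge_a_grip, wedge_b_grip's own z axis and vertical below 0.12 rad and linear speed of each of wedge_a, wedge_b below 0.02 m/s and x of wedge_b_grip in the frame of tray_floor between -0.015 and 0.015 m and y of wedge_b_grip in the frame of tray_floor between -0.0383 and -0.0083 m and z of wedge_b_grip in the frame of tray_floor between 0.05 and 0.062 m) or (x of wedge_b_grip in the frame of tray_floor between -0.015 and 0.015 m and y of wedge_b_grip in the frame of tray_floor between 0.0083 and 0.0383 m and z of wedge_b_grip in the frame of tray_floor between 0.05 and 0.062 m and angle between the x axis of each of wedge_b_grip, wedge_a_grip and the x axis of tray_floor, either way round below 0.21 rad and angle between each of wedge_b_grip, wedge_a_grip's own z axis and vertical below 0.12 rad and linear speed of each of wedge_b, wedge_a below 0.02 m/s and x of wedge_a_grip in the frame of tray_floor between -0.015 and 0.015 m and y of wedge_a_grip in the frame of tray_floor between -0.0383 and -0.0083 m and z of wedge_a_grip in the frame of tray_floor between 0.05 and 0.062 m))); the robot touches nothing.
It fails at once if the short green wedge is moved by more than 30 mm (distance of short_wedge_grip from where it was at the start of the episode above 0.03 m).
It also fails if it takes over 51 s, if anything falls off the work surface, if the arm or the gripper's body presses on something with over 40 N, if the wrist force passes 120 N, or if a joint passes its speed limit or range.

### The arm

A 7-joint arm with a two-finger parallel gripper is mounted at the origin on the work surface. World frame = base frame: x ahead of the robot, y to its left, z up, the work surface at z = 0. Lengths are in m, angles in rad, forces in N, time in s.
With the tool pointing down it reaches from about 0.4 to 0.875 m from the base axis. Payload 4.4 kg.
Tool frame: the origin (TCP) lies on the centre line of the jaws, within the pads' length; the fingertips stand 19 mm ahead of it and the grasp point (between the pads) is the TCP; z points along the fingers, y is the direction in which the jaws open and shut (so a half turn about z gives the same grasp; the last joint's range is limited). The gripper opens to 85 mm and grips with 20 to 120 N. Pads are 22 mm wide; open, the fingers measure 114 mm over their backs; the gripper's body (76 mm by 85 mm) begins 54 mm behind the grasp point. The pads swing forward as they close: fully open they stand 13 mm farther back than shut.
Start: joints at [-1.221, 0.628, 0.038, 1.517, -0.027, 0.996, -0.02], TCP at [0.263, 0.595, 0.25] pointing down, gripper open.
Joint ranges: [-3.06, 3.06], [-0.37, 2.12], [-1.25, 1.32], [0.18, 2.47], [-1.1, 4.24], [0.23, 1.98], [-2.94, 2.94]. Speed limits (rad/s): [2.57, 2.57, 3.14, 3.14, 3.14, 3.14, 3.14].

### API

Orientations are given as a unit quaternion [w, x, y, z].
In Python, from cell import bot gives the robot as it stands.
- The arm moves only by the tool send_rows, never from a script. Its argument "commands" is a list of rows, each a list of 2 entries, a list of its own where there are three numbers: the shift along the tool's x, y, z each as a share of 2 cm, from -1 to 1, then the turn, a rotation vector about the tool's x, y, z each as a share of 0.08 rad, from -1 to 1. A call has 1 to 10 rows; each row shifts and turns the commanded pose from where the row before left it, along the tool's axes as they then stand; what a row does not reach is not made up. A row lasts 1/10 s, in which the tool goes at most 50 mm and 8.59 degrees, less where a joint would pass 70% of its speed; a pose out of reach is approached as far as the arm can. A call with a number of a shift or a turn outside -1 to 1 is refused whole. A call with a gripper value outside its range is refused whole. "grip" is the gripper command: -1 is fully open, 1 is shut, values between are in proportion, set as the call begins (left out, the last holds). The fingers move at their own pace and stop on an object; the grip force is fixed at half the most. Time passes only in rows, so rows that do not move let the fingers close. It gives the time, the measured TCP pose, the force and the opening at its end, in the units of the state.
- bot.state(): the state, without advancing time (a new reading comes with each control period).
- bot.grab_frame(name): name is "side" or "top"; returns a dict with "pixels" (420x560x3 uint8, red, green, blue), "fx", "fy", "cx", "cy" (pixels), "pose" (4x4, takes a point from camera to world coordinates). Camera axes: x right, y up, looking along -z (the intrinsics and any distortion apply to the point x, -y, -z); pixel columns grow to the right and rows downward; lengths in m; the calibration is good to about 2 mm. A picture is of the moment at which its call begins. There is no depth.
- bot.finish_job(): hands the job in, once; it reports no verdict.
The state is a dict: "time_s": time; "joints": joint angles; "joint_vel": joint speeds; "tau": joint torques, N m; "position": TCP position; "tcp_rot": TCP orientation; "contact_force": force on the tool from outside, world axes, zero at the start; "moment": the same for the moment, N m; "finger_gap": finger opening in m.
Only numpy, scipy, OpenCV 4.12 (cv2) and the standard library are available. Lean on these libraries where they do the work, as an engineer would, in place of code of your own. Each camera call takes 0.05 s, during which the arm holds its last target.

## Working session

There is one attempt and no reset: what is moved stays moved. The work goes in short steps, Python scripts to look and compute and a tool call to move; the robot and the scene stay as the last step left them, time stands still between calls to the robot, and variables do not carry over. Pictures are saved under pics/ and viewed, and the job is handed in when it is done.

Besides the shell and the picture viewer there is one more tool, called after ">>>" as name([rows], argument=value, ...), one row to a line, values as JSON. send_rows: Moves the arm, as the interface text tells. Shift numbers are shares of 2 cm and turn numbers shares of 0.08 rad, none past 1 either way. Its arguments: {"type":"object","properties":{"commands":{"type":"array"},"grip":{"type":"number"}},"required":["commands"]}

```bash
mkdir -p pics; ls; python3 - <<'E'
from cell import bot
import cv2,json
s=bot.state();print(s)
for n in("side","top"):
    f=bot.grab_frame(n);cv2.imwrite(f"pics/{n}0.png",f["pixels"][:,:,::-1])
    print(n,f["fx"],f["fy"],f["cx"],f["cy"],f["pose"],[k for k in f])
E
```

```text
pics
{'time_s': 0.0, 'joints': array([-1.22080258,  0.62933128,  0.03842823,  1.51837397, -0.02699396,
        0.99627808, -0.02002131]), 'joint_vel': array([-1.85405573e-03, -6.33385965e-04, -1.70524925e-03,  2.88065864e-04,
       -2.58826020e-04,  1.82948828e-03,  1.92780601e-05]), 'tau': array([ 2.07431367e-04, -5.63382876e+01,  1.22627456e+00, -1.93447763e+01,
        1.10301166e-02,  1.03546330e-02,  6.05161787e-06]), 'position': array([0.26227674, 0.59409701, 0.2493965 ]), 'tcp_rot': array([-1.83013137e-04,  2.06405881e-01,  9.78466011e-01, -9.18490028e-04]), 'contact_force': array([-0.09533987,  0.01079448,  0.66418308]), 'moment': array([-0.04358679,  0.03387114, -0.03941306]), 'finger_gap': 0.08534409528919287}
side 533.0751702369975 533.0751702369975 278.86247310129187 211.05409788506267 [[-0.99520276  0.0610211  -0.07647147  0.47583215]
 [-0.09739396 -0.69197761  0.71531909  0.70466961]
 [-0.00926699  0.71933539  0.69460112  0.80045767]
 [ 0.          0.          0.          1.        ]] ['pixels', 'fx', 'fy', 'cx', 'cy', 'pose']
top 395.9670386641601 395.9670386641601 278.29835860199034 205.73246884327247 [[ 0.00894962  0.99142609 -0.13036187  0.43595627]
 [-0.99965028  0.0056263  -0.02583908 -0.0446279 ]
 [-0.02488408  0.13054753  0.99112972  0.94943537]
 [ 0.          0.          0.          1.        ]] ['pixels', 'fx', 'fy', 'cx', 'cy', 'pose']
```

View pics/top0.png

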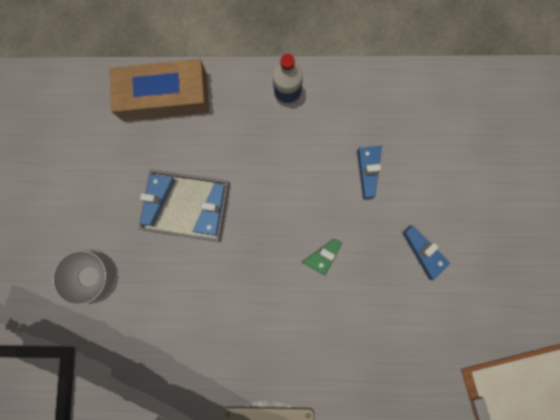

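View pics/side0.png

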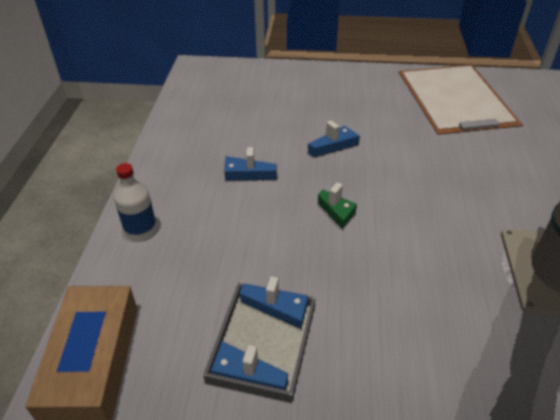

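```bash
python3 - <<'E'
import cv2,numpy as np
t=cv2.imread("pics/top0.png");s=cv2.imread("pics/side0.png")
def c(im,x,y,w,h,k): return cv2.resize(im[y:y+h,x:x+w],None,fx=k,fy=k,interpolation=cv2.INTER_CUBIC)
cv2.imwrite("pics/t_tray.png",c(t,130,160,110,90,7))
cv2.imwrite("pics/t_w.png",c(t,350,140,105,145,4))
cv2.imwrite("pics/s_tray.png",c(s,200,270,130,130,4.5))
cv2.imwrite("pics/s_w.png",c(s,215,115,155,75,5))
E
```

```text
(no output)
```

View pics/t_tray.png

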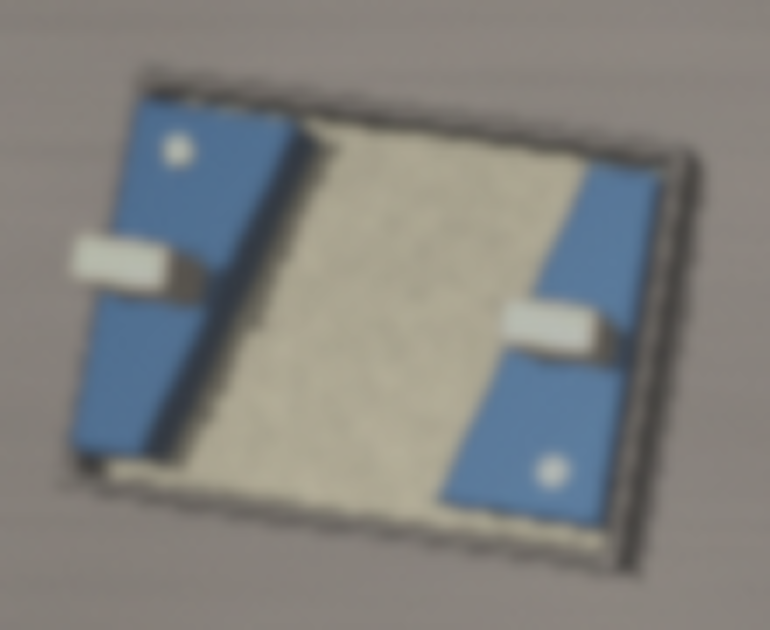

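View pics/t_w.png

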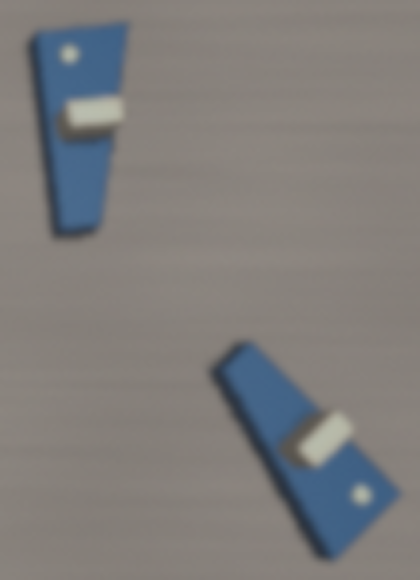

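View pics/s_tray.png

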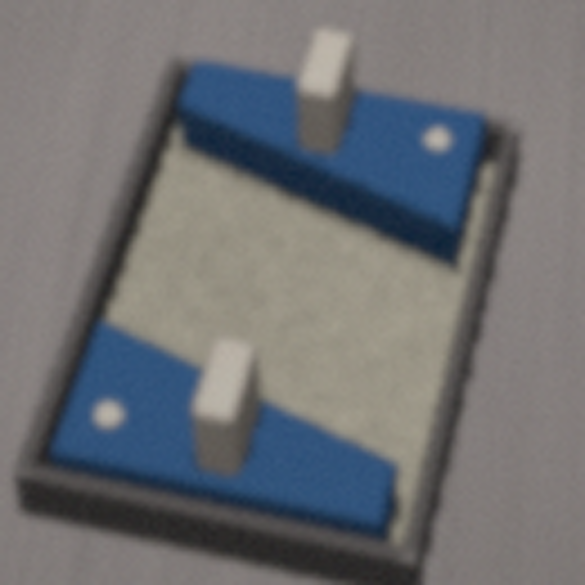

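View pics/s_w.png

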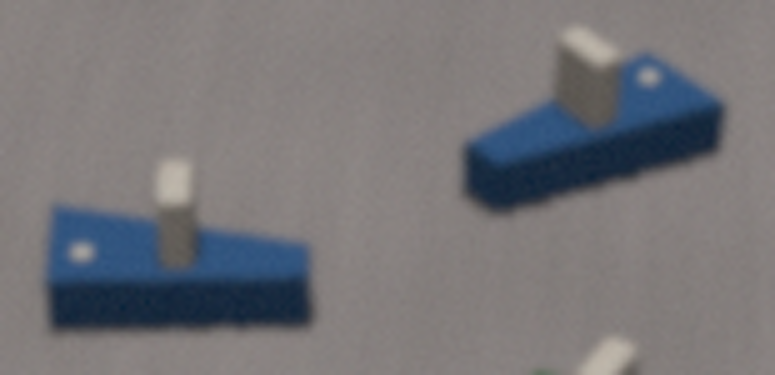

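```bash
cat > fit.py <<'E'
import numpy as np
from scipy.optimize import least_squares
C={'side':(533.0752,278.8625,211.0541,np.array([[-0.99520276,0.0610211,-0.07647147,0.47583215],[-0.09739396,-0.69197761,0.71531909,0.70466961],[-0.00926699,0.71933539,0.69460112,0.80045767]])),
'top':(395.967,278.2984,205.7325,np.array([[0.00894962,0.99142609,-0.13036187,0.43595627],[-0.99965028,0.0056263,-0.02583908,-0.0446279],[-0.02488408,0.13054753,0.99112972,0.94943537]]))}
def proj(cam,P):
    f,cx,cy,M=C[cam]; q=(np.atleast_2d(P)-M[:,3])@M[:,:3]
    return np.c_[cx+f*q[:,0]/-q[:,2], cy-f*q[:,1]/-q[:,2]]
def uncrop(p,x0,y0,k): return (np.array(p,float)+.5)/k-.5+[x0,y0]
def ray(cam,uv,z):
    f,cx,cy,M=C[cam]; d=M[:,:3]@np.array([(uv[0]-cx)/f,-(uv[1]-cy)/f,-1]); o=M[:,3]
    return o+d*(z-o[2])/d[2]
def place(L,p):
    c,s=np.cos(p[2]),np.sin(p[2]); return np.c_[p[0]+c*L[:,0]-s*L[:,1],p[1]+s*L[:,0]+c*L[:,1],L[:,2]]
def fit(L,obs,p0):
    """obs: {cam: Nx2}"""
    L=np.array(L)/1000.
    r=lambda p:np.concatenate([(proj(c,place(L,p))-o).ravel() for c,o in obs.items()])
    s=least_squares(r,p0,loss='soft_l1',f_scale=.5); return s.x,r(s.x)
WT=[(-60,-20,34),(-60,36,34),(60,4,34),(60,-20,34)]
G=[(-8,-16,74),(-8,16,74),(8,16,74),(8,-16,74)]
E
cat > f1.py <<'E'
from fit import *
def report(n,L,o,p0):
    for cs in (['top'],['side'],['top','side']):
        x,r=fit(L,{c:o[c] for c in cs},p0); print(n,cs,x.round(4),'rms px',np.sqrt((r**2).mean()).round(2))
        if len(cs)==2: print(r.reshape(-1,2).round(1).tolist())
    return x
# G order (-x,-y),(-x,+y),(+x,+y),(+x,-y)
# A: x axis down in top image, y right
A={'top':uncrop([(37,35),(129,22),(100,231),(57,231),(68,103),(124,96),(124,121),(70,127)],350,140,4),
'side':uncrop([(50,281),(55,207),(310,245),(310,276),(158,206),(160,160),(190,160),(192,206)],215,115,5)}
report('A',WT+G,A,[.5,-.25,np.pi])
# B: x up-left, y down-left ; -x = lower right, -y= upper right
B={'top':uncrop([(400,492),(332,557),(218,369),(249,343),(354,432),(312,468),(298,455),(340,412)],350,140,4),
'side':uncrop([(648,52),(722,106),(492,166),(467,147),(578,26),(620,60),(600,70),(557,33)],215,115,5)}
report('B',WT+G,B,[.3,-.37,.8])
T=[(60,90,39),(60,34,39),(-60,66,39),(-60,90,39),(-60,-90,39),(-60,-34,39),(60,-66,39),(60,-90,39)]
Gp=[(8,86,79),(8,54,79),(-8,54,79),(-8,86,79)]
Gm=[(8,-54,79),(8,-86,79),(-8,-86,79),(-8,-54,79)]
O={'top':uncrop([(143,97),(303,125),(150,452),(73,448),(605,525),(440,502),(585,160),(662,173),(72,235),(168,245),(168,295),(72,280),(505,300),(600,310),(598,355),(500,343)],130,160,7),
'side':uncrop([(50,455),(105,322),(397,465),(388,530),(190,63),(180,120),(457,238),(487,117)][:4]+[(487,117),(457,238),(180,120),(190,63)]+[(193,412),(218,340),(256,347),(240,420),(300,90),(318,30),(354,36),(335,97)],200,270,4.5)}
# fix: side M order: (-60,-90) thick straight = right
report('T',T+Gp+Gm,O,[.4,.17,0.1])
print(ray('top',(327,255),.074),ray('top',(303,262),.034))
E
python3 f1.py
```

```text
A ['top'] [ 0.6384 -0.2351  3.2346] rms px 0.47
A ['side'] [ 0.639  -0.2289  3.2542] rms px 0.43
A ['top', 'side'] [ 0.639  -0.2338  3.2401] rms px 0.89
[[-1.0, -1.0], [-0.3, 0.0], [-0.4, -1.0], [0.0, -0.1], [-1.2, -0.7], [-1.0, -0.3], [-0.1, 0.4], [-0.8, 0.2], [-0.7, -1.3], [0.1, -1.8], [0.6, -1.2], [0.5, -0.7], [-0.1, -1.6], [0.2, -1.2], [1.3, -1.3], [0.4, -1.7]]
B ['top'] [ 0.4565 -0.3548  0.765 ] rms px 0.82
B ['side'] [ 0.4591 -0.3481  0.7531] rms px 0.6
B ['top', 'side'] [ 0.4578 -0.3538  0.7681] rms px 1.1
[[-0.1, 0.0], [-0.3, 1.0], [-0.4, -0.3], [-0.8, -1.0], [-0.0, -1.0], [0.2, 0.2], [-1.7, -1.9], [-1.9, -1.3], [0.1, -1.2], [1.2, -1.7], [1.3, -0.9], [-0.4, -1.9], [0.6, -1.3], [1.4, -2.1], [0.4, -1.6], [-0.2, -0.2]]
T ['top'] [ 0.5587  0.2033 -0.1362] rms px 0.54
T ['side'] [ 0.5589  0.2095 -0.1346] rms px 0.93
T ['top', 'side'] [ 0.5589  0.207  -0.136 ] rms px 1.27
[[-2.0, 0.2], [-1.7, -0.6], [-2.5, 1.0], [-1.6, 0.1], [-1.6, 0.2], [-1.8, 0.0], [-0.4, 0.2], [-1.3, -0.2], [-0.7, -0.6], [-0.5, -0.0], [-1.8, -0.2], [-2.0, -0.0], [-1.5, -1.2], [-1.0, -0.6], [-1.9, 0.0], [-2.0, -0.3], [0.5, -0.8], [-0.8, -1.3], [1.2, -0.8], [-0.2, -1.3], [0.4, -1.7], [0.7, -2.7], [-0.3, -4.0], [1.3, -1.8], [-0.2, -0.1], [-0.0, -2.1], [1.5, -1.6], [-0.5, 0.3], [-0.9, -0.8], [-0.3, -1.8], [0.7, -1.5], [0.5, -0.6]]
[ 0.44297942 -0.12937184  0.074     ] [ 0.42693715 -0.07841388  0.034     ]
```

>>> send_rows([
  [[0,0,0],[0,0,1]],
  [[0,0,0],[0,0,1]],
  [[0,0,0],[0,0,1]],
  [[0,0,0],[0,0,1]],
  [[0,0,0],[0,0,1]],
  [[0,0,0],[0,0,1]],
  [[0,0,0],[0,0,1]],
  [[0,0,0],[0,0,1]],
  [[0,0,0],[0,0,1]],
  [[0,0,0],[0,0,1]],
], grip=-1)

```text
time_s: 1.1
position: [0.2623, 0.5943, 0.2498]
tcp_rot: [0.0, 0.572, 0.82, -0.001]
contact_force: [-0.2, -1.3, 0.3]
finger_gap: 0.0856
```

>>> send_rows([
  [[0,0,0],[0,0,1]],
  [[0,0,0],[0,0,1]],
  [[0,0,0],[0,0,1]],
  [[0,0,0],[0,0,0.225]],
  [[-1,0.345,0],[0,0,0]],
  [[-1,0.345,0],[0,0,0]],
])

```text
time_s: 1.7
position: [0.2796, 0.5559, 0.2497]
tcp_rot: [0.0, 0.671, 0.742, -0.0]
contact_force: [1.3, -0.2, -0.2]
finger_gap: 0.0854
```

>>> send_rows([
  [[-1,0.34,0],[0,0,0]],
  [[-1,0.34,0],[0,0,0]],
  [[-1,0.34,0],[0,0,0]],
  [[-1,0.34,0],[0,0,0]],
  [[-1,0.34,0],[0,0,0]],
  [[-1,0.34,0],[0,0,0]],
  [[-1,0.34,0],[0,0,0]],
  [[-1,0.34,0],[0,0,0]],
  [[-1,0.34,0],[0,0,0]],
  [[-1,0.34,0],[0,0,0]],
])

```text
time_s: 2.7
position: [0.3674, 0.3628, 0.2502]
tcp_rot: [-0.0, 0.671, 0.741, -0.0]
contact_force: [-0.2, -0.3, 0.2]
finger_gap: 0.0853
```

>>> send_rows([
  [[-1,0.34,0],[0,0,0]],
  [[-1,0.34,0],[0,0,0]],
  [[-1,0.34,0],[0,0,0]],
  [[-1,0.34,0],[0,0,0]],
  [[-1,0.34,0],[0,0,0]],
  [[-1,0.34,0],[0,0,0]],
  [[-1,0.34,0],[0,0,0]],
  [[-1,0.34,0],[0,0,0]],
  [[-1,0.34,0],[0,0,0]],
  [[-1,0.34,0],[0,0,0]],
])

```text
time_s: 3.7
position: [0.4544, 0.1704, 0.2502]
tcp_rot: [-0.0, 0.671, 0.741, -0.0]
contact_force: [-0.1, -0.3, 0.0]
finger_gap: 0.0851
```

>>> send_rows([
  [[-1,0.34,0],[0,0,0]],
  [[-1,0.34,0],[0,0,0]],
  [[-1,0.34,0],[0,0,0]],
  [[-1,0.34,0],[0,0,0]],
  [[-1,0.34,0],[0,0,0]],
  [[-1,0.34,0],[0,0,0]],
  [[-1,0.34,0],[0,0,0]],
  [[-1,0.34,0],[0,0,0]],
  [[-1,0.34,0],[0,0,0]],
  [[-1,0.34,0],[0,0,0]],
])

```text
time_s: 4.7
position: [0.5414, -0.022, 0.2501]
tcp_rot: [-0.0, 0.671, 0.741, -0.0]
contact_force: [0.6, -0.2, 0.1]
finger_gap: 0.0855
```

>>> send_rows([
  [[-1,0.35,0.5],[0,0,0]],
  [[-1,0.35,0.5],[0,0,0]],
  [[-1,0.35,0.5],[0,0,0]],
  [[-1,0.35,0.5],[0,0,0]],
  [[-1,0.35,0.5],[0,0,0]],
  [[-1,0.35,0.5],[0,0,0]],
  [[-1,0.35,0.5],[0,0,0]],
  [[-1,0.35,0.5],[0,0,0]],
  [[-1,0.35,0.5],[0,0,0]],
  [[-1,0.35,0.5],[0,0,0]],
])

```text
time_s: 5.7
position: [0.6305, -0.2142, 0.1495]
tcp_rot: [-0.0, 0.671, 0.741, -0.0]
contact_force: [0.2, 0.7, 0.5]
finger_gap: 0.0852
```

>>> send_rows([
  [[-0.9,0.3,0.5],[0,0,0]],
  [[0,0,0],[0,0,0]],
])

```text
time_s: 5.9
position: [0.6371, -0.2341, 0.1385]
tcp_rot: [-0.0, 0.673, 0.74, -0.001]
contact_force: [-0.2, 0.1, -0.2]
finger_gap: 0.0855
```

```bash
cat > look.py <<'E'
import sys,cv2
from cell import bot
tag,x,y,w,h,k,x2,y2,w2,h2,k2=sys.argv[1:]
for n,a in(("top",(x,y,w,h,k)),("side",(x2,y2,w2,h2,k2))):
    x,y,w,h=map(int,a[:4]);k=float(a[4])
    if w==0: continue
    im=bot.grab_frame(n)["pixels"][:,:,::-1]
    cv2.imwrite(f"pics/{tag}_{n}.png",cv2.resize(im[y:y+h,x:x+w],None,fx=k,fy=k,interpolation=cv2.INTER_CUBIC))
s=bot.state();print(s["time_s"],s["position"].round(4),s["tcp_rot"].round(4),s["joints"].round(2))
E
python3 look.py a1 320 120 120 110 5 180 60 150 150 4
```

```text
6.0 [ 0.6375 -0.2306  0.1398] [-8.000e-04  6.720e-01  7.406e-01 -1.000e-04] [ 0.14  0.81  0.29  1.53 -0.28  0.84  0.63]
```

View pics/a1_top.png

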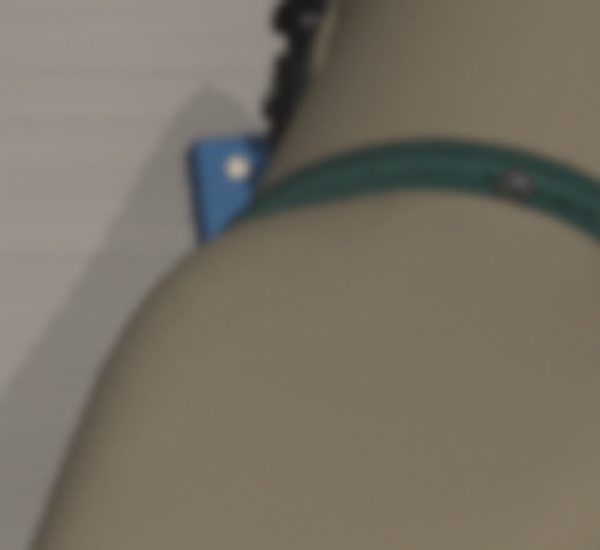

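View pics/a1_side.png

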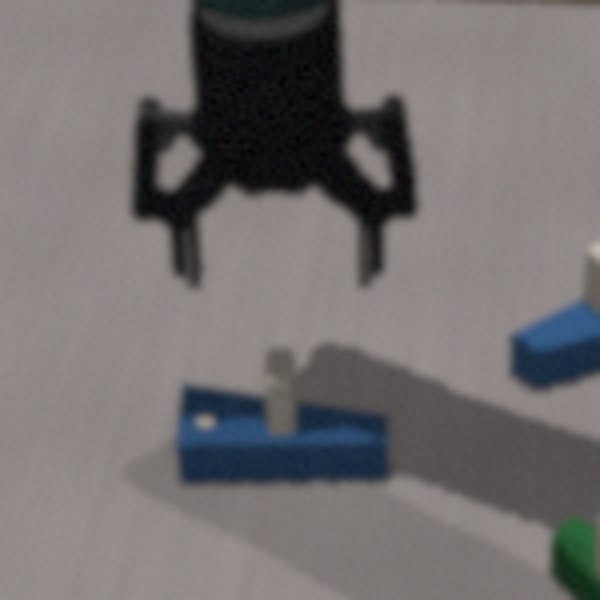

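```bash
python3 - <<'E'
from fit import *
print(uncrop([(188,285),(370,285)],180,60,4))
for z in(.121,.127,.134): print(z,proj('side',[(.6375+s*.0427,-.2306,z) for s in(1,-1)]).round(1))
print(proj('side',[(.639,-.2289,.074)]))
E
```

```text
[[226.625 130.875]
 [272.125 130.875]]
0.121 [[230.  132.3]
 [269.1 134.3]]
0.127 [[229.8 130. ]
 [269.1 132. ]]
0.134 [[229.6 127.3]
 [269.  129.3]]
[[249.74096498 151.03784872]]
```

>>> send_rows([
  [[-0.1,0.07,0.8],[0,0,0]],
  [[0,0,0.8],[0,0,0]],
  [[0,0,0.8],[0,0,0]],
  [[0,0,0.8],[0,0,0]],
  [[0,0,0.6],[0,0,0]],
  [[0,0,0.3],[0,0,0]],
  [[0,0,0],[0,0,0]],
])

```text
time_s: 6.7
position: [0.6389, -0.2325, 0.057]
tcp_rot: [-0.001, 0.672, 0.741, -0.0]
contact_force: [0.3, -0.2, 0.7]
finger_gap: 0.0854
```

```bash
python3 look.py a2 0 0 0 0 5 200 90 110 90 6
```

```text
6.75 [ 0.6395 -0.2328  0.0579] [-2.000e-04  6.720e-01  7.405e-01 -1.000e-04] [ 0.17  0.92  0.25  1.56 -0.31  0.71  0.66]
```

View pics/a2_side.png

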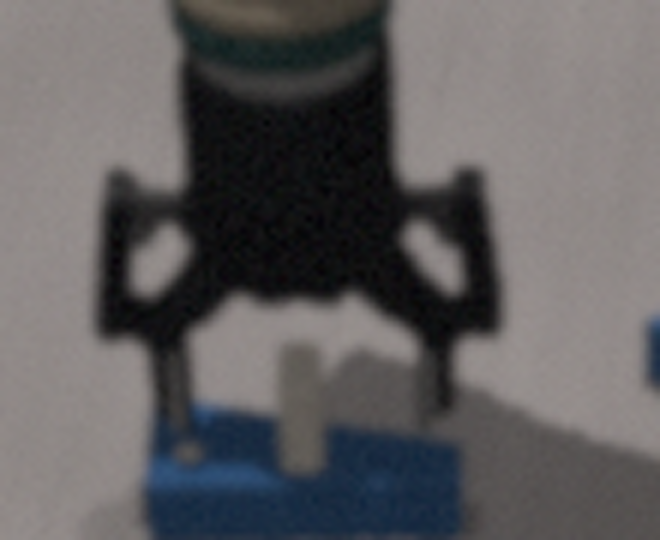

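>>> send_rows([
  [[0,0,0],[0,0,0]],
  [[0,0,0],[0,0,0]],
  [[0,0,0],[0,0,0]],
  [[0,0,0],[0,0,0]],
  [[0,0,0],[0,0,0]],
  [[0,0,0],[0,0,0]],
  [[0,0,0],[0,0,0]],
  [[0,0,0],[0,0,0]],
], grip=1)

```text
time_s: 7.55
position: [0.6401, -0.2328, 0.0588]
tcp_rot: [0.0, 0.672, 0.741, 0.0]
contact_force: [1.6, 0.5, 4.1]
finger_gap: 0.0149
```

```bash
python3 look.py a3 0 0 0 0 5 200 90 110 90 6
```

```text
7.6 [ 0.6401 -0.2328  0.0588] [4.000e-04 6.720e-01 7.406e-01 2.000e-04] [ 0.17  0.92  0.25  1.56 -0.31  0.71  0.66]
```

View pics/a3_side.png

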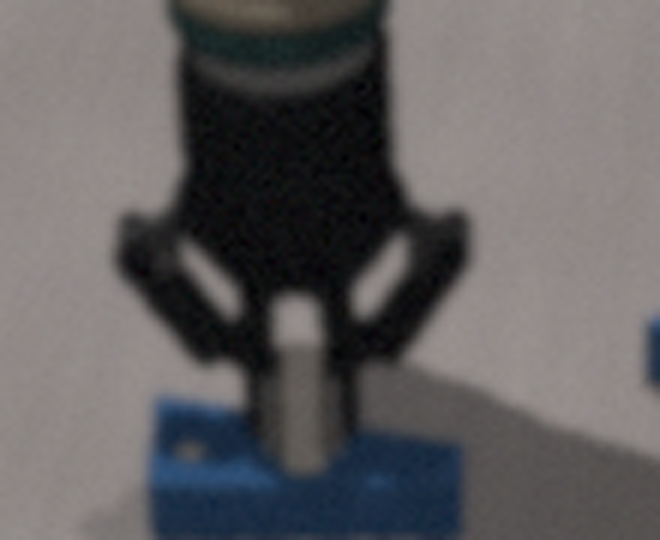

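>>> send_rows([
  [[0,0,-0.5],[0,0,0]],
  [[0,0,-1],[0,0,0]],
  [[0,0,-1],[0,0,0.7]],
  [[0,0,-1],[0,0,0.7]],
  [[0,0,-1],[0,0,0.7]],
  [[0,0,-0.8],[0,0,0.8]],
])

```text
time_s: 8.2
position: [0.639, -0.2326, 0.1652]
tcp_rot: [-0.0, 0.754, 0.657, -0.0]
contact_force: [0.1, -0.5, -2.6]
finger_gap: 0.0157
```

>>> send_rows([
  [[1,-0.35,0],[0,0,0]],
  [[1,-0.35,0],[0,0,0]],
  [[1,-0.35,0],[0,0,0]],
  [[1,-0.35,0],[0,0,0]],
  [[1,-0.35,0],[0,0,0]],
  [[1,-0.35,0],[0,0,0]],
  [[1,-0.35,0],[0,0,0]],
  [[1,-0.35,0],[0,0,0]],
  [[1,-0.35,0],[0,0,0]],
  [[1,-0.35,0],[0,0,0]],
])

```text
time_s: 9.2
position: [0.5961, -0.0243, 0.1641]
tcp_rot: [-0.001, 0.753, 0.658, -0.001]
contact_force: [0.7, -0.1, -1.9]
finger_gap: 0.0152
```

>>> send_rows([
  [[1,-0.34,0],[0,0,0]],
  [[1,-0.34,0],[0,0,0]],
  [[1,-0.34,0],[0,0,0]],
  [[1,-0.34,0],[0,0,0]],
  [[1,-0.34,0],[0,0,0]],
  [[1,-0.34,0],[0,0,0]],
  [[1,-0.34,0],[0,0,0]],
  [[1,-0.34,0],[0,0,0]],
  [[1,-0.34,0],[0,0,0]],
  [[1,-0.34,0],[0,0,0]],
])

```text
time_s: 10.2
position: [0.5557, 0.1828, 0.1641]
tcp_rot: [-0.0, 0.753, 0.658, -0.001]
contact_force: [0.6, -0.2, -2.7]
finger_gap: 0.0153
```

>>> send_rows([
  [[0,0,0.8],[0,0,0]],
  [[0,0,0.5],[0,0,0]],
  [[0,0,0],[0,0,0]],
  [[0,0,0],[0,0,0]],
])

```text
time_s: 10.6
position: [0.5567, 0.1811, 0.1382]
tcp_rot: [0.0, 0.754, 0.657, -0.001]
contact_force: [-0.4, 0.3, -2.1]
finger_gap: 0.0153
```

```bash
python3 look.py a4 130 150 120 110 6 190 200 150 190 3
```

```text
10.7 [0.5572 0.1814 0.1388] [3.000e-04 7.536e-01 6.573e-01 2.000e-04] [-0.61  0.71  0.4   1.81 -0.41  0.7  -0.12]
```

View pics/a4_top.png

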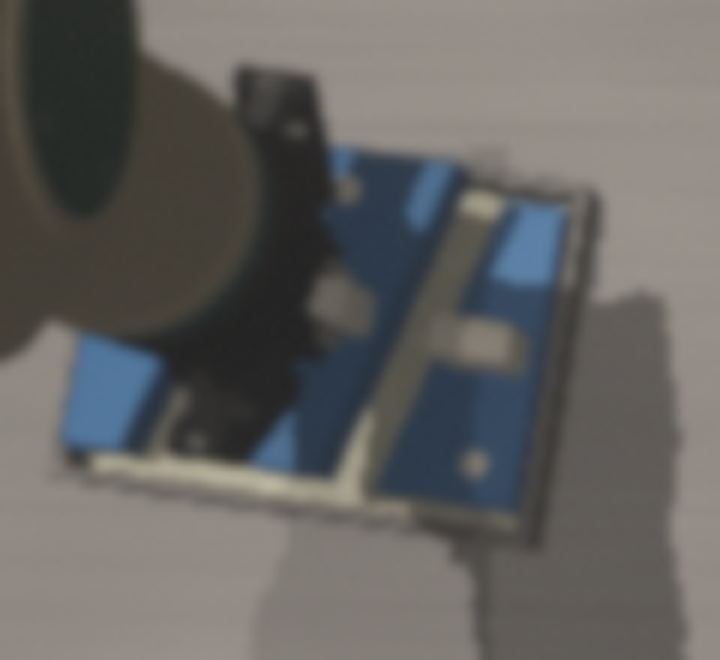

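View pics/a4_side.png

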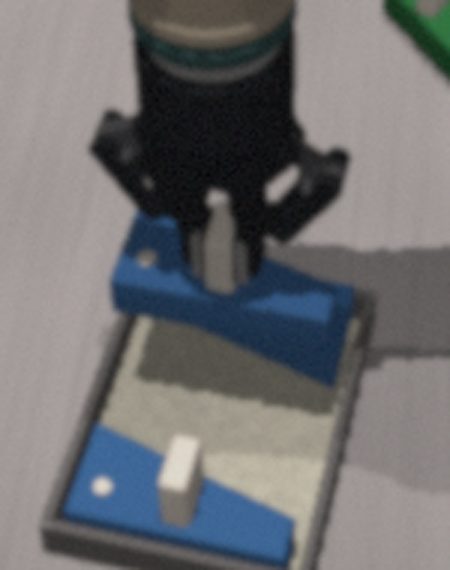

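```bash
python3 - <<'E'
import cv2
im=cv2.imread("pics/a4_side.png");im=im[200:400,90:390]
cv2.imwrite("pics/a4z.png",cv2.convertScaleAbs(cv2.resize(im,None,fx=2.6,fy=2.6,interpolation=cv2.INTER_CUBIC),alpha=1.8,beta=10))
E
```

```text
(no output)
```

View pics/a4z.png

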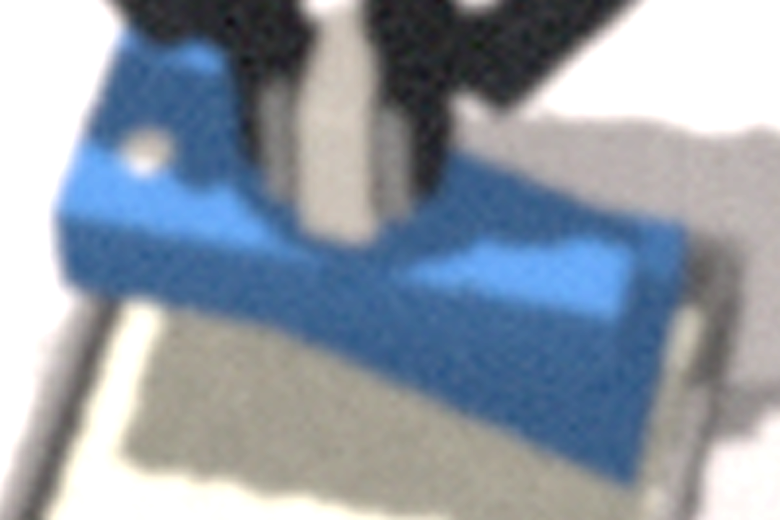

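```bash
python3 - <<'E'
from fit import *
p=(np.array([(60,213),(128,32),(632,245),(617,322)],float)+.5)/2.6-.5+[90,200]
o=uncrop(p,190,200,3)
L=np.array(WT,float);L[:,2]+=80
x,r=fit(L,{'side':o},[.556,.18,3.0]);print(x,r.round(1))
q=(np.array([(150,0)])) 
# top: thick-end edge corners in a4_top and thin
o=uncrop([(467,162),(335,150)],130,150,6)
t=np.array([.5589,.2095]);yaw=-.1346
d=x[:2]-t;c,s=np.cos(yaw),np.sin(yaw);print('tray frame',c*d[0]+s*d[1],-s*d[0]+c*d[1],x[2]-np.pi-yaw)
E
```

```text
[0.55563236 0.18449697 2.98940096] [-1.9  0.4  0.  -2.6  1.4 -0.8 -0.   1.4]
tray frame 0.00011717172770980399 -0.025215375430421398 -0.017591695959939646
```

>>> send_rows([
  [[0.05,0,0.6],[0,0,0]],
  [[0,0,0.6],[0,0,0]],
  [[0,0,0.5],[0,0,0]],
  [[0,0,0.5],[0,0,0]],
  [[0,0,0.4],[0,0,0]],
])

```text
time_s: 11.2
position: [0.5564, 0.183, 0.085]
tcp_rot: [-0.0, 0.753, 0.658, -0.001]
contact_force: [-0.6, 0.0, -3.1]
finger_gap: 0.0151
```

>>> send_rows([
  [[0,0,0.25],[0,0,0]],
  [[0,0,0.25],[0,0,0]],
  [[0,0,0.25],[0,0,0]],
  [[0,0,0.2],[0,0,0]],
  [[0,0,0],[0,0,0]],
])

```text
time_s: 11.7
position: [0.5566, 0.1831, 0.0669]
tcp_rot: [-0.0, 0.753, 0.658, -0.0]
contact_force: [0.2, -0.7, -2.7]
finger_gap: 0.0155
```

>>> send_rows([
  [[0,0,0.1],[0,0,0]],
  [[0,0,0.05],[0,0,0]],
  [[0,0,0],[0,0,0]],
])

```text
time_s: 12.0
position: [0.5569, 0.1832, 0.0643]
tcp_rot: [-0.0, 0.753, 0.658, 0.0]
contact_force: [0.2, -0.4, -2.5]
finger_gap: 0.0153
```

>>> send_rows([
  [[0,0,0.05],[0,0,0]],
  [[0,0,0],[0,0,0]],
])

```text
time_s: 12.2
position: [0.557, 0.1833, 0.0637]
tcp_rot: [-0.0, 0.753, 0.658, 0.0]
contact_force: [-0.8, -0.0, 1.5]
finger_gap: 0.0148
```

>>> send_rows([
  [[0,0,0],[0,0,0]],
  [[0,0,0],[0,0,0]],
  [[0,0,0],[0,0,0]],
  [[0,0,0],[0,0,0]],
  [[0,0,0],[0,0,0]],
], grip=-1)

```text
time_s: 12.7
position: [0.5569, 0.1832, 0.0633]
tcp_rot: [0.0, 0.753, 0.658, 0.0]
contact_force: [0.3, -0.2, -0.5]
finger_gap: 0.0849
```

```bash
python3 look.py a5 0 0 0 0 6 190 240 150 150 4
```

```text
12.75 [0.5569 0.1832 0.0633] [0.     0.7532 0.6578 0.    ] [-0.57  0.82  0.32  1.84 -0.46  0.55 -0.07]
```

View pics/a5_side.png

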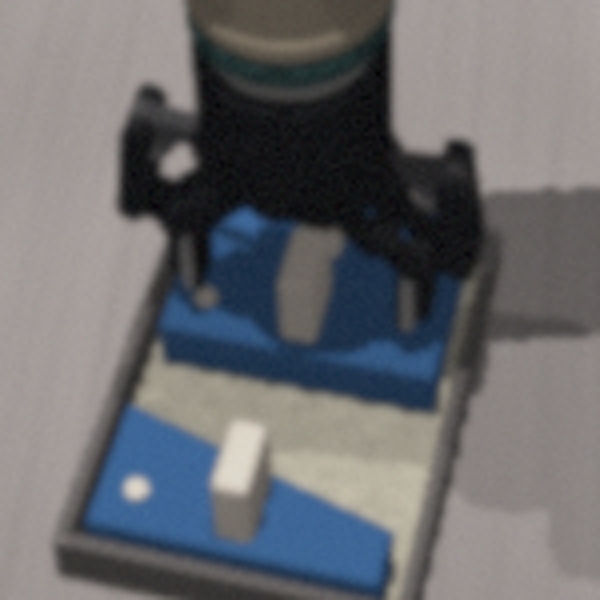

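>>> send_rows([
  [[0,0,-0.6],[0,0,0]],
  [[0,0,-1],[0,0,0]],
  [[0,0,-1],[0,0,0]],
  [[0,0,-1],[0,0,-1]],
  [[0,0,-1],[0,0,-1]],
  [[0,0,-0.4],[0,0,-1]],
  [[0,0,0],[0,0,-1]],
  [[0,0,0],[0,0,-1]],
  [[0,0,0],[0,0,-1]],
  [[0,0,0],[0,0,-1]],
])

```text
time_s: 13.75
position: [0.557, 0.183, 0.1643]
tcp_rot: [0.0, 0.541, 0.841, 0.0]
contact_force: [-0.4, -0.3, 0.7]
finger_gap: 0.0856
```

>>> send_rows([
  [[0,0,0],[0,0,-1]],
  [[0,0,0],[0,0,-1]],
  [[0,0,0],[0,0,-1]],
  [[0,0,0],[0,0,-1]],
  [[0,0,0],[0,0,-0.2]],
])

```text
time_s: 14.25
position: [0.5571, 0.183, 0.1642]
tcp_rot: [0.0, 0.394, 0.919, 0.0]
contact_force: [-0.4, -0.5, 0.2]
finger_gap: 0.0852
```

>>> send_rows([
  [[-0.726,-1,0],[0,0,0]],
  [[-0.726,-1,0],[0,0,0]],
  [[-0.726,-1,0],[0,0,0]],
  [[-0.726,-1,0],[0,0,0]],
  [[-0.726,-1,0],[0,0,0]],
  [[-0.726,-1,0],[0,0,0]],
  [[-0.726,-1,0],[0,0,0]],
  [[-0.726,-1,0],[0,0,0]],
  [[-0.726,-1,0],[0,0,0]],
  [[-0.726,-1,0],[0,0,0]],
])

```text
time_s: 15.25
position: [0.512, -0.061, 0.1639]
tcp_rot: [0.0, 0.395, 0.919, -0.0]
contact_force: [1.6, 0.4, 0.5]
finger_gap: 0.0852
```

>>> send_rows([
  [[-0.726,-1,0],[0,0,0]],
  [[-0.726,-1,0],[0,0,0]],
  [[-0.726,-1,0],[0,0,0]],
  [[-0.726,-1,0],[0,0,0]],
  [[-0.726,-1,0],[0,0,0]],
  [[-0.726,-1,0],[0,0,0]],
  [[-0.726,-1,0],[0,0,0]],
  [[-0.726,-1,0],[0,0,0]],
  [[-0.726,-1,0],[0,0,0]],
  [[-0.726,-1,0],[0,0,0]],
])

```text
time_s: 16.25
position: [0.4672, -0.3042, 0.1638]
tcp_rot: [0.0, 0.395, 0.919, -0.0]
contact_force: [-0.3, -0.8, 0.1]
finger_gap: 0.0855
```

>>> send_rows([
  [[-0.726,-1,0],[0,0,0]],
  [[-0.726,-1,0],[0,0,0]],
  [[0,0,0.8],[0,0,0]],
  [[0,0,0.7],[0,0,0]],
  [[0,0,0],[0,0,0]],
])

```text
time_s: 16.75
position: [0.4574, -0.3501, 0.1315]
tcp_rot: [-0.002, 0.394, 0.919, 0.001]
contact_force: [-0.5, 0.0, -0.7]
finger_gap: 0.0854
```

```bash
python3 look.py b1 130 150 120 110 6 250 50 140 130 5
```

```text
16.85 [ 0.4586 -0.3506  0.1331] [-6.000e-04  3.936e-01  9.193e-01  3.000e-04] [ 0.56  0.68  0.07  1.83 -0.08  0.64  1.44]
```

View pics/b1_side.png

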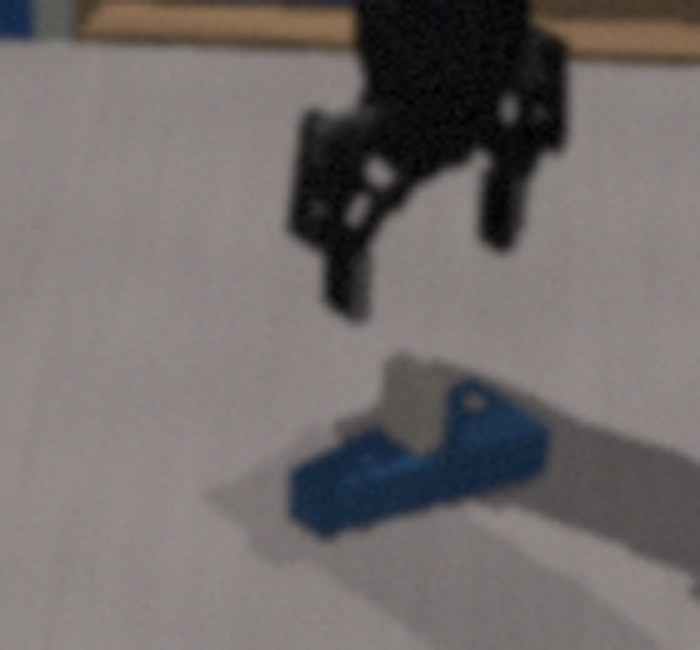

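View pics/b1_top.png

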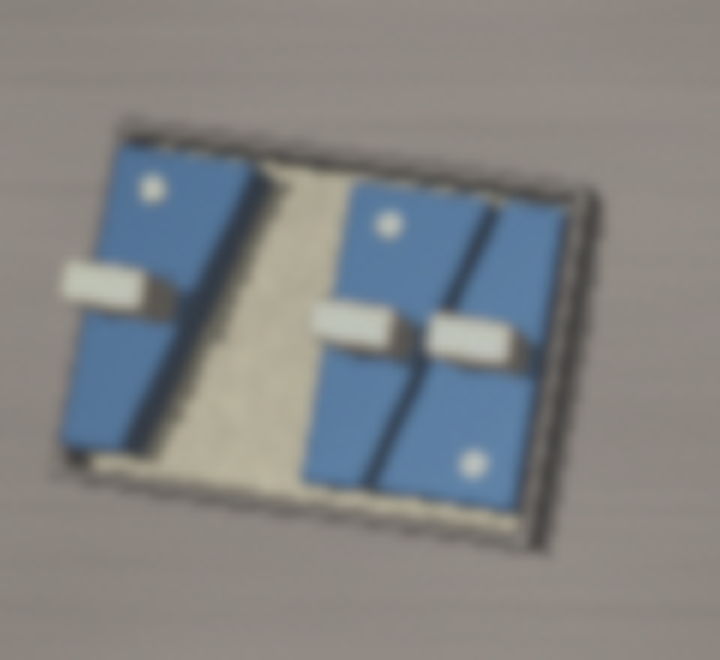

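>>> send_rows([
  [[-0.05,-0.05,0.8],[0,0,0]],
  [[0,0,0.8],[0,0,0]],
  [[0,0,0.8],[0,0,0]],
  [[0,0,0.7],[0,0,0]],
  [[0,0,0.4],[0,0,0]],
  [[0,0,0.2],[0,0,0]],
  [[0,0,0],[0,0,0]],
])

```text
time_s: 17.55
position: [0.4585, -0.3528, 0.0591]
tcp_rot: [-0.0, 0.394, 0.919, 0.0]
contact_force: [-0.7, -0.2, -0.8]
finger_gap: 0.0857
```

```bash
python3 look.py b2 0 0 0 0 6 270 80 120 90 6
```

```text
17.6 [ 0.4587 -0.3531  0.0595] [ 2.000e-04  3.939e-01  9.192e-01 -0.000e+00] [ 0.57  0.8   0.06  1.86 -0.09  0.49  1.45]
```

View pics/b2_side.png

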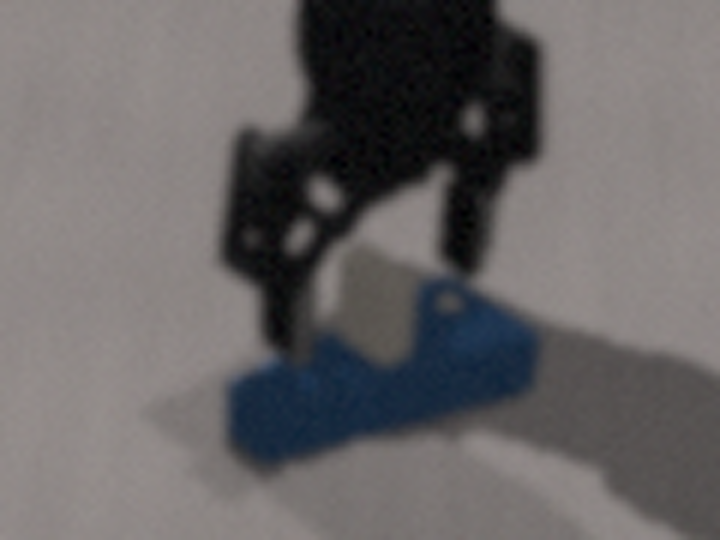

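The fingers straddle B's grip: tips are at about (287,355) and (465,268) in the crop, with the bar between them. Closing now.

>>> send_rows([
  [[0,0,0],[0,0,0]],
  [[0,0,0],[0,0,0]],
  [[0,0,0],[0,0,0]],
  [[0,0,0],[0,0,0]],
  [[0,0,0],[0,0,0]],
  [[0,0,0],[0,0,0]],
  [[0,0,0],[0,0,0]],
  [[0,0,0],[0,0,0]],
], grip=1)

```text
time_s: 18.4
position: [0.4586, -0.3533, 0.0596]
tcp_rot: [0.0, 0.394, 0.919, -0.0]
contact_force: [-1.1, -0.6, 4.0]
finger_gap: 0.0154
```

```bash
python3 look.py b3 0 0 0 0 6 270 80 120 90 6
```

```text
18.45 [ 0.4586 -0.3533  0.0596] [ 3.000e-04  3.940e-01  9.191e-01 -1.000e-04] [ 0.57  0.8   0.06  1.86 -0.09  0.49  1.45]
```

View pics/b3_side.png

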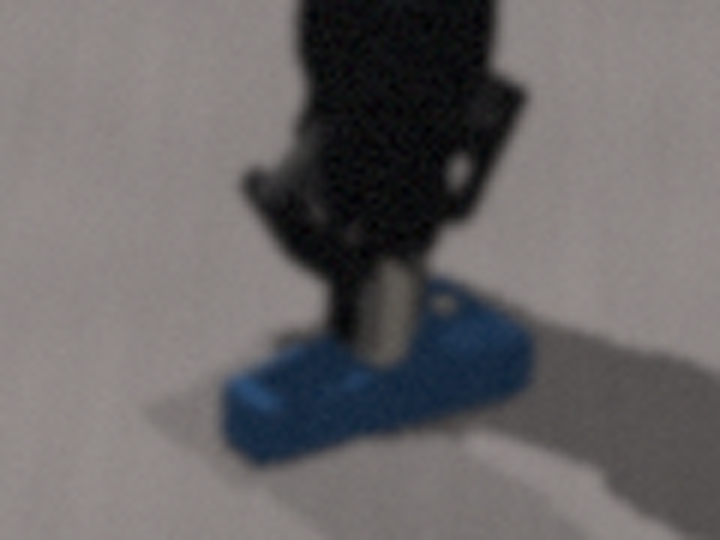

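>>> send_rows([
  [[0,0,-0.5],[0,0,0]],
  [[0,0,-1],[0,0,0]],
  [[0,0,-1],[0,0,1]],
  [[0,0,-1],[0,0,1]],
  [[0,0,-1],[0,0,1]],
  [[0,0,-0.8],[0,0,1]],
  [[0,0,0],[0,0,1]],
  [[0,0,0],[0,0,1]],
  [[0,0,0],[0,0,1]],
  [[0,0,0],[0,0,1]],
])

```text
time_s: 19.45
position: [0.4583, -0.3523, 0.1654]
tcp_rot: [-0.001, 0.664, 0.748, 0.0]
contact_force: [0.6, -0.5, -1.2]
finger_gap: 0.0153
```

>>> send_rows([
  [[0,0,0],[0,0,1]],
  [[0,0,0],[0,0,1]],
  [[0,0,0],[0,0,1]],
  [[0,0,0],[0,0,0.2]],
])

```text
time_s: 19.85
position: [0.4583, -0.3523, 0.1653]
tcp_rot: [-0.001, 0.753, 0.658, 0.0]
contact_force: [0.0, 0.6, -1.7]
finger_gap: 0.0152
```

>>> send_rows([
  [[0.985,0.043,0],[0,0,0]],
  [[0.985,0.043,0],[0,0,0]],
  [[0.985,0.043,0],[0,0,0]],
  [[0.985,0.043,0],[0,0,0]],
  [[0.985,0.043,0],[0,0,0]],
  [[0.985,0.043,0],[0,0,0]],
  [[0.985,0.043,0],[0,0,0]],
  [[0.985,0.043,0],[0,0,0]],
  [[0.985,0.043,0],[0,0,0]],
  [[0.985,0.043,0],[0,0,0]],
])

```text
time_s: 20.85
position: [0.4934, -0.1579, 0.1654]
tcp_rot: [-0.0, 0.753, 0.658, 0.0]
contact_force: [0.2, -0.2, -1.8]
finger_gap: 0.0154
```

>>> send_rows([
  [[0.985,0.043,0],[0,0,0]],
  [[0.985,0.043,0],[0,0,0]],
  [[0.985,0.043,0],[0,0,0]],
  [[0.985,0.043,0],[0,0,0]],
  [[0.985,0.043,0],[0,0,0]],
  [[0.985,0.043,0],[0,0,0]],
  [[0.985,0.043,0],[0,0,0]],
  [[0.985,0.043,0],[0,0,0]],
  [[0.985,0.043,0],[0,0,0]],
  [[0.985,0.043,0],[0,0,0]],
])

```text
time_s: 21.85
position: [0.5284, 0.0362, 0.1654]
tcp_rot: [-0.0, 0.753, 0.658, -0.0]
contact_force: [0.1, 0.1, -1.4]
finger_gap: 0.0154
```

>>> send_rows([
  [[0.985,0.043,0],[0,0,0]],
  [[0.985,0.043,0],[0,0,0]],
  [[0.985,0.043,0],[0,0,0]],
  [[0.985,0.043,0],[0,0,0]],
  [[0.985,0.043,0],[0,0,0]],
  [[0.985,0.043,0],[0,0,0]],
  [[0.985,0.043,0],[0,0,0]],
  [[0.985,0.043,0],[0,0,0]],
  [[0.985,0.043,0],[0,0,0]],
  [[0.985,0.043,0],[0,0,0]],
])

```text
time_s: 22.85
position: [0.5632, 0.2301, 0.1653]
tcp_rot: [-0.0, 0.753, 0.658, -0.0]
contact_force: [0.1, -1.1, -1.3]
finger_gap: 0.0152
```

>>> send_rows([
  [[0,0,0.8],[0,0,0]],
  [[0,0,0.5],[0,0,0]],
  [[0,0,0],[0,0,0]],
  [[0,0,0],[0,0,0]],
])

```text
time_s: 23.25
position: [0.5635, 0.2283, 0.1392]
tcp_rot: [-0.0, 0.753, 0.657, -0.0]
contact_force: [-0.0, -0.1, -1.3]
finger_gap: 0.0152
```

```bash
python3 look.py b4 130 150 120 110 6 190 200 150 200 4; python3 - <<'E'
import cv2
im=cv2.imread("pics/b4_side.png")
im=cv2.convertScaleAbs(im,alpha=1.6,beta=10)
cv2.imwrite("pics/b4_s.png",im[200:,:])
E
```

```text
23.35 [0.564  0.2286 0.1399] [2.000e-04 7.535e-01 6.575e-01 3.000e-04] [-0.68  0.74  0.42  1.75 -0.42  0.74 -0.19]
```

View pics/b4_top.png

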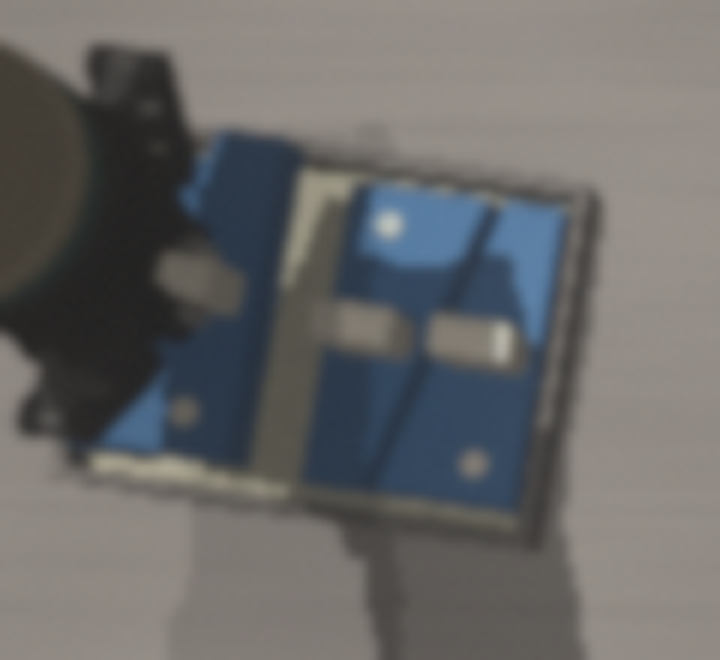

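View pics/b4_s.png

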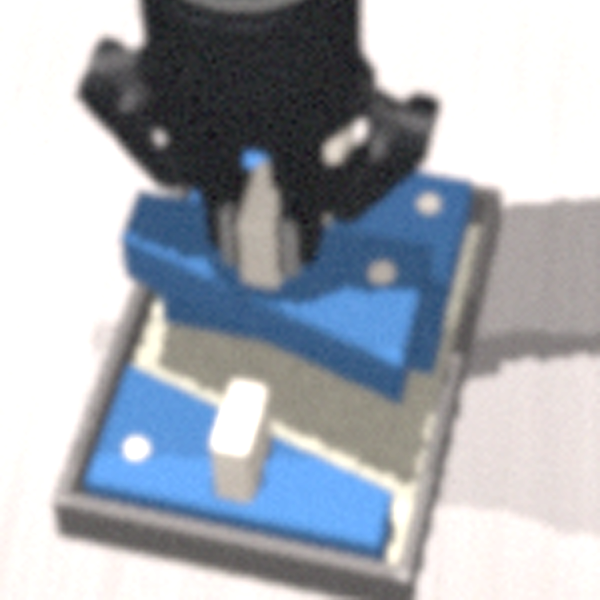

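```bash
python3 - <<'E'
from fit import *
L=np.array(WT,float);L[:,2]+=80.3
def rel(x,t):
    d=x[:2]-t[:2];c,s=np.cos(t[2]),np.sin(t[2]);return np.round([c*d[0]+s*d[1],-s*d[0]+c*d[1],x[2]-t[2]],4)
o=uncrop(np.array([(432,245),(405,365),(125,240),(140,195)])+[0,200],190,200,4)
x,r=fit(L[1:],{'side':o[1:]},[.564,.23,-.13]);print(x,r.round(1),rel(x,[.5589,.2095,-.1346]))
x,r=fit(L,{'side':o},[.564,.23,-.13]);print(x,r.round(1),rel(x,[.5589,.2095,-.1346]))
# top: straight top edge upper/lower corners
ot=uncrop([(243,465),(282,148)],130,150,6)
x,r=fit(L[[0,3]],{'top':ot},[.564,.23,-.13]);print(x,r.round(1),rel(x,[.5587,.2033,-.1362]))
E
python3 - <<'E'
import cv2
im=cv2.imread("pics/b4_top.png")
cv2.imwrite("pics/b4_t.png",cv2.resize(cv2.convertScaleAbs(im,alpha=2.2,beta=10)[100:500,60:460],None,fx=1.5,fy=1.5))
E
```

```text
[ 0.56081993  0.22926176 -0.11869547] [ 0.8  0.3 -0.7  0.1 -0.  -0.9] [-0.0007  0.0198  0.0159]
[ 0.56135607  0.22951891 -0.12235074] [ 0.9 -0.1  0.3  0.6 -1.   0.1 -0.3 -0.9] [-0.0003  0.0202  0.0122]
[ 0.5578132   0.22246938 -0.07479092] [-0.   1.   0.  -1.3] [-0.0035  0.0189  0.0614]
```

View pics/b4_t.png

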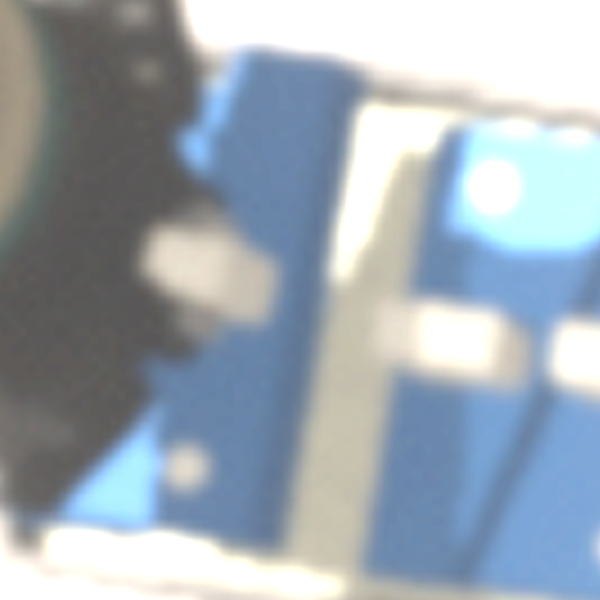

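>>> send_rows([
  [[0.1,0,0.6],[0,0,0]],
  [[0,0,0.6],[0,0,0]],
  [[0,0,0.5],[0,0,0]],
  [[0,0,0.5],[0,0,0]],
  [[0,0,0.4],[0,0,0]],
])

```text
time_s: 23.85
position: [0.5634, 0.2309, 0.0859]
tcp_rot: [-0.0, 0.753, 0.658, -0.001]
contact_force: [0.0, 0.2, -1.1]
finger_gap: 0.015
```

>>> send_rows([
  [[0,0,0.25],[0,0,0]],
  [[0,0,0.25],[0,0,0]],
  [[0,0,0.25],[0,0,0]],
  [[0,0,0.2],[0,0,0]],
  [[0,0,0],[0,0,0]],
])

```text
time_s: 24.35
position: [0.5636, 0.2311, 0.0678]
tcp_rot: [-0.0, 0.753, 0.658, -0.0]
contact_force: [-0.2, -0.5, -1.8]
finger_gap: 0.0153
```

>>> send_rows([
  [[0,0,0.1],[0,0,0]],
  [[0,0,0.1],[0,0,0]],
  [[0,0,0],[0,0,0]],
])

```text
time_s: 24.65
position: [0.5642, 0.2312, 0.0646]
tcp_rot: [0.0, 0.753, 0.658, 0.0]
contact_force: [1.1, -0.5, 0.2]
finger_gap: 0.0155
```

Force has changed sign at the height of the floor, with no side load. I'll release and rise.

>>> send_rows([
  [[0,0,0],[0,0,0]],
  [[0,0,0],[0,0,0]],
  [[0,0,0],[0,0,0]],
  [[0,0,0],[0,0,0]],
  [[0,0,0],[0,0,0]],
], grip=-1)

```text
time_s: 25.15
position: [0.5639, 0.2312, 0.0643]
tcp_rot: [-0.0, 0.753, 0.658, 0.0]
contact_force: [0.3, -0.6, 0.2]
finger_gap: 0.0848
```

>>> send_rows([
  [[0,0,-0.5],[0,0,0]],
  [[0,0,-1],[0,0,0]],
  [[0,0,-1],[0,0,0]],
  [[0,0,-1],[0,0,0]],
  [[0,0,-1],[0,0,0]],
  [[-1,0,-1],[0,0,0]],
  [[-1,0,0],[0,0,0]],
  [[-1,0,0],[0,0,0]],
  [[-1,0,0],[0,0,0]],
  [[-1,0,0],[0,0,0]],
])

```text
time_s: 26.15
position: [0.5504, 0.1313, 0.1752]
tcp_rot: [0.0, 0.753, 0.658, 0.0]
contact_force: [-0.5, -0.4, 0.6]
finger_gap: 0.0856
```

>>> send_rows([
  [[-1,0,0],[0,0,0]],
  [[-1,0,0],[0,0,0]],
  [[-1,0,0],[0,0,0]],
  [[-1,0,0],[0,0,0]],
  [[-1,0,0],[0,0,0]],
  [[-1,0,0],[0,0,0]],
  [[-1,0,0],[0,0,0]],
  [[0,0,0],[0,0,0]],
  [[0,0,0],[0,0,0]],
])

```text
time_s: 27.05
position: [0.5318, -0.0065, 0.1748]
tcp_rot: [-0.0, 0.754, 0.657, 0.0]
contact_force: [-0.6, -0.3, -0.1]
finger_gap: 0.0858
```

```bash
python3 look.py c1 130 150 120 110 6 190 260 150 140 5
```

```text
27.15 [ 0.5318 -0.0053  0.1745] [-2.000e-04  7.527e-01  6.584e-01  5.000e-04] [-0.31  0.6   0.41  1.93 -0.37  0.68  0.19]
```

View pics/c1_top.png

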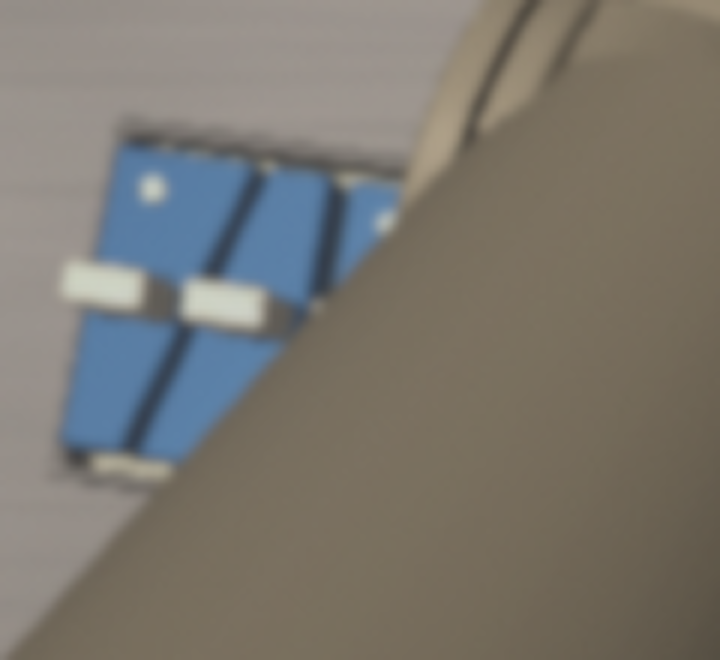

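View pics/c1_side.png

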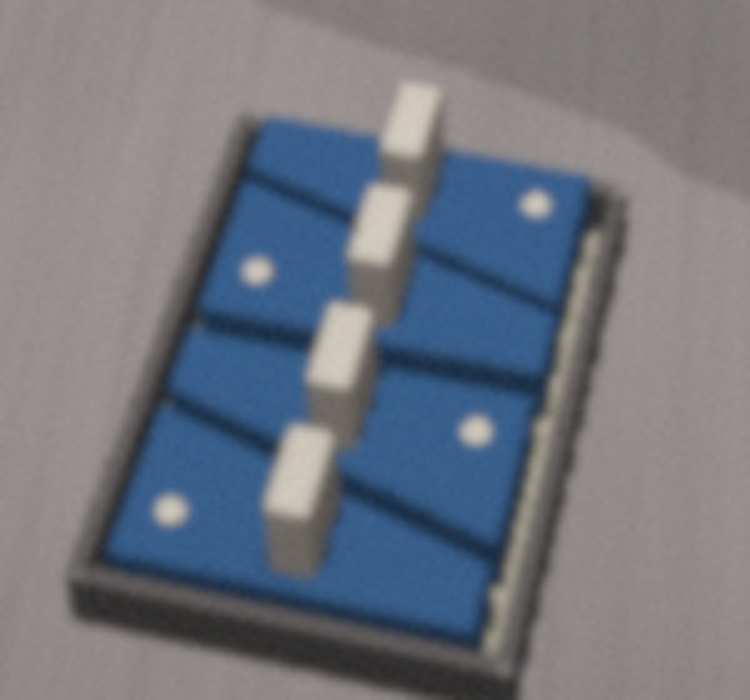

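All four wedges lie flat in the tray. The four grip tops are evenly spaced at (305,460), (342,345), (380,225) and (412,120) in the side crop. In the top crop B's grip is at (225,303), 46 mm from the end wedge's grip. The arm is clear and still, so I'm handing in.

```bash
python3 -c "
from cell import bot
print(bot.finish_job(), bot.state()['time_s'])"
```

```text
the job is handed in; nothing more can be done
the job is handed in; nothing more can be done
```

I put both loose blue wedges into the tray's gap, head to tail with their neighbours, and handed the job in at about 27 s. `finish_job` gives no verdict.

- **Wedge placing:** I gripped each wedge by its bar, with a finger opening of about 15 mm. From the grip spacing in the top picture, wedge A sits at about tray y = −26 mm and wedge B at about +24 mm, against places at ∓23.3 mm. A is about 1.6 mm off in x. B's x was only measured while it hung above the tray, where it was within about 1 mm.
- **Last pictures:** The side view showed all four wedges flat with narrow, even gaps. The arm hid part of the tray in the last top view, so A's numbers come from an earlier top picture, taken before B went in. The gripper stopped about 0.2 m away, open and 0.17 m up. No contact force reading passed about 5 N.
- **Green wedge:** It was never approached, and the arm passed well above it. I did not measure its position again at the end.
- **Disagreement:** The two cameras differed by a steady 6 mm or so in world y, more than the stated 2 mm. I therefore set the wedges down using distances between objects within one picture, and these agreed between the cameras to about 2 mm. A fit of B's turn from the top picture was 0.06 rad off the side fit. I put this down to corners hidden in shadow.

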